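# Release and slide off the dust extractor's filter cover

### The arm

A 7-joint arm with a two-finger parallel gripper is mounted at the origin on a cart in front of the work surface, level with it; the furniture and walls round the work are solid. World frame = base frame: x ahead of the robot, y to its left, z up, the work surface at z = 0. Lengths are in mm, angles in rad, forces in N, time in s.
With the tool pointing down it reaches from about 425 to 825 mm from the base axis. Payload 3.6 kg.
Tool frame: the origin (TCP) lies between the finger pads; the fingertips stand 19 mm ahead of it and the grasp point (between the pads) is the TCP; z points along the fingers, y is the line along which they close (so a half turn about z gives the same grasp; the last joint's range is limited). The gripper opens to 93 mm and grips with 3 to 60 N. Pads are 15 mm wide; open, the fingers measure 128 mm over their backs; the gripper's body (75 mm by 188 mm) begins 65 mm behind the grasp point.
Start: joints at [-1.288, 0.615, -0.013, 1.423, 0.008, 1.103, -0.04], TCP at [198.131, 619.037, 237.64] pointing down, gripper open.
Joint ranges: [-3.12, 3.12], [-0.3, 2.06], [-1.34, 1.32], [0.26, 2.42], [-1.36, 4.5], [0.01, 1.98], [-2.84, 2.84]. Speed limits (rad/s): [2.79, 2.79, 3.14, 3.14, 3.14, 3.14, 3.14].

### API

Orientations are given as a unit quaternion [x, y, z, w].
In Python, from plant import ctrl, optics, finish_job, models gives the robot as it stands.
- The arm moves only by the tool apply_moves, never from a script. Its argument "moves" is a list that holds one entry, the list of rows, each a list of 7 numbers: the opening, from 0 (shut) to 1 (fully open), then the shift along the tool's x, y, z in cm, then the turn, a rotation vector about the tool's x, y, z in degrees. In form: [[[jaw, tx, ty, tz, wx, wy, wz], ...]]. A call has exactly 5 rows; each row shifts and turns the commanded pose from where the row before left it, along the tool's axes as they then stand; what a row does not reach is not made up. A row lasts 1/10 s, in which the tool goes at most 50 mm and 8.59 degrees, less where a joint would pass 70% of its speed; a pose out of reach is approached as far as the arm can. A call is refused whole if a number of a shift passes 5 or a number of a turn 8.59, either way. A call with a gripper value outside its range is refused whole. The fingers move at their own pace and stop on an object; the grip force is fixed at half the most. Time passes only in rows, so rows that do not move let the fingers close, or fill a call up. It gives the time, the measured TCP pose, the force, the opening and the grip force at its end, in the units of the state.
- ctrl.observe(): the state, without advancing time (a new reading comes with each control period).
- optics.capture(name): name is "side" or "top" or "wrist"; returns a dict with "color" (400x640x3 uint8, red, green, blue), "depth" (400x640 float32, mm along the optical axis (not along the pixel's ray), 0 where there is no reading), "mtx" (3x3 intrinsics, pixels), "k1" (the pictures are not rectified: a ray, as slopes to the right and down, at radius r is drawn at 1 + k1 r^2 times it, then the intrinsics apply), "R" (3x3) and "t" (3): a world point X has camera coordinates R X + t. Camera axes: x right, y down, z forward; pixel columns grow to the right and rows downward; lengths in mm; the calibration is good to about 2 mm. A picture is of the moment at which its call begins.
- finish_job(): hands the job in; it is judged then, once.
Trained networks look in a picture, given as the dict that the camera call returned (one of the last four; its "shot" number tells which), for a name from the list of things; names that differ only in an ending like _2 or _b are one class to them, and where a whole thing is asked for, a point or a joint stands for the part that bears it (a point fixed in the world has none). Each returns a list of dicts, best first, with "p" (0 to 1); they miss things now and then, are a little off and sometimes report something else, mostly with a low value. They report only what shows in the picture. A call takes as long as a camera call.
- models.recognise(picture, target): "uv" ([column, row] in pixels, amid what is visible of it).
- models.regions_of(picture, target): "mask" (400x640 bool, what is visible of it) and "uv" ([column, row] in pixels, amid what is visible of it).
The state is a dict: "t": time; "joint_positions": joint angles; "qvel": joint speeds; "tau": joint torques, N m; "tool_pos": TCP position; "tcp_rot": TCP orientation; "ft_force": force on the tool from outside, world axes, zero at the start; "torque": the same for the moment, N m; "grip_width": finger opening in mm; "grasp_force": force on a finger pad.
Only numpy, scipy, OpenCV 4.12 (cv2) and the standard library are available. Lean on these libraries where they do the work, as an engineer would, in place of code of your own. Each camera call takes 0.05 s, during which the arm holds its last target. There are 200 camera calls.

### The job

On the grey filter box of the bench dust extractor, press the ribbed snap tab that stands in front of the cover fully in with the fingertips while the cover is still in its place; it stays in. Then push the released cover along its rails, over the tab, until it meets the end wall beyond the tab and the round filter lies fully open. Only press and push: do not lift or tip the cover out of its rails, leave the things standing round the box where they are, and draw back at the end.

Things in the scene. Friction and masses are not known exactly. Their poses are not given: they have to be found in the camera images.
- filter_box: Low grey casing fixed to the worktop, 112 mm (x) by 216 mm (y), foot flange 122 x 226 mm, 26 mm hose stub on its +x side. Origin: centre of the underside, z up; the cover slides to +y. Deck at z = 30 mm. Two rails along y, 48 mm high, with lips over the cover's long edges: 76 mm is free between the lips, 72 mm between the ledges below. Rear wall 42 mm high, inner face y = -100 mm.
- snap_tab (a joint): How far the black snap tab is pressed down into the deck: 0 (standing up, blocks the cover; may start up to 1.5 mm in) to 0.013 m (fully in, at its stop). It moves stiffly (about 5 N) and stays where it is left, with no spring. The cover can pass over it beyond 0.010 m.
- tab_top (a point): Where to press: on top of the black ribbed snap tab, z = 46 mm in the box when up, 33 mm when fully in (it moves with the tab). The tab is 30 mm (x) by 34 mm (y), at x = 0, y = -3 to +31 mm in the box; this point is at y = 16 mm, about 22 mm from the closed cover's front edge.
- cover: Loose grey sliding cover, 84 mm (x) by 92 mm (y), plate 6 mm thick, about 0.12 kg, lying in the rails with 2 mm play sideways and upwards. Origin: centre of the underside; axes as the box's. Closed: about x = 0, y = -52, z = 36 mm in the box, its top at z = 42 mm; against the far end wall: y = 50 mm.
- step_face (a point): Centre of the upright rear face of the thumb step on the cover: push here towards the box's +y. The face is 44 mm wide, stands 14 mm above the plate and looks to -y; ahead of it the step slopes down. The point is 5 mm ahead (+y) of the cover's origin and 13 mm above it (7 mm above the plate's top); 51 mm of flat plate lies behind it.
- end_wall (a point): Top edge of the far end wall (48 mm high) that the cover's front edge meets, on the inner face: x = 0, y = 96 mm in the box.
- filter_centre (a point): Centre of the pleated round filter, 66 mm across, that lies on the deck under the closed cover: x = 0, y = -52, z = 34 mm in the box.
- quench_pot: Bystander: loose low pale round pot with a lid, 48 mm across, 28 mm high. Origin: centre of the underside.
- small_white_box: Bystander: loose small white open box, 38 x 38 x 28 mm. Origin: centre of the underside.
- wood_block: Bystander: loose wooden block, 40 x 62 x 22 mm. Origin: centre of the underside.
- loupe: Bystander: loose small black eyepiece loupe, 22 x 51 x 26 mm. Origin: centre of the underside.

How it is judged:
By the outcome, as a careful person would: the job done as asked, in the order asked, and still so for the second after the job is handed in, with the robot touching nothing.
It also fails if it takes over 40 s, if anything falls off the work surface, if the arm or the gripper's body presses on something with over 40 N, if the wrist force passes 120 N, or if a joint passes its speed limit or range.

## Working session

There is one attempt and no reset: what is moved stays moved. The work goes in short steps, Python scripts to look and compute and a tool call to move; the robot and the scene stay as the last step left them, time stands still between calls to the robot, and variables do not carry over. Pictures are saved under pics/ and viewed, at most 10 in all, crops included, and the job is handed in when it is done.

Besides the shell and the picture viewer there is one more tool, called after ">>>" as a command line: name --argument value ..., lists and objects as JSON in quotes. apply_moves: Moves the arm, as the interface text tells. Its arguments: {"type":"object","properties":{"moves":{"type":"array"}},"required":["moves"]}

```bash
mkdir -p pics; ls; cat > h.py <<'E'
import numpy as np, cv2
from plant import ctrl, optics, models
from scipy.spatial.transform import Rotation as Rn
def px2w(p,uv,z=None):
    K=np.array(p["mtx"]);R=np.array(p["R"]);t=np.array(p["t"])
    uv=np.atleast_2d(np.asarray(uv,float))
    d=np.c_[(uv[:,0]-K[0,2])/K[0,0],(uv[:,1]-K[1,2])/K[1,1]]
    s=d.copy()
    for _ in range(20): s=d/(1+p["k1"]*(s**2).sum(1,keepdims=True))
    ray=np.c_[s,np.ones(len(s))]
    if z is None:
        i=np.round(uv).astype(int); dep=p["depth"][i[:,1],i[:,0]]
        return (ray*dep[:,None]-t)@R
    c=-R.T@t; w=ray@R
    return c+w*((z-c[2])/w[:,2])[:,None]
def save(p,n): cv2.imwrite("pics/"+n,p["color"][:,:,::-1])
E
python3 - <<'E'
from h import *
s=ctrl.observe(); print(s["tool_pos"],s["tcp_rot"],s["t"],s["ft_force"])
for c in ["top","side"]:
    p=optics.capture(c); save(p,c+"1.png")
    for n in ["filter_box","snap_tab","cover","step_face","quench_pot","small_white_box","wood_block","loupe"]:
        r=models.regions_of(p,n)[:2]
        for q in r:
            ys,xs=np.nonzero(q["mask"]); w=px2w(p,np.c_[xs,ys]); ok=p["depth"][ys,xs]>0
            print(c,n,round(q["p"],2),np.round(q["uv"]),len(xs),np.median(w[ok],0).round(),np.percentile(w[ok],[3,97],axis=0).round().tolist())
E
```

```text
pics
[197.96943434 618.35188531 236.52224233] [ 1.54254920e-01  9.88030307e-01 -1.22905316e-03 -1.49360294e-04] 0.0 [0.25444722 1.10497737 0.00357526]
top filter_box 0.64 [282. 204.] 3277 [ 584. -139.   42.] [[529.0, -273.0, 5.0], [655.0, -66.0, 50.0]]
top snap_tab 0.52 [287. 197.] 178 [ 590. -154.   46.] [[577.0, -170.0, 37.0], [605.0, -139.0, 48.0]]
top cover 0.94 [316. 196.] 1318 [ 604. -219.   43.] [[565.0, -264.0, 39.0], [642.0, -176.0, 55.0]]
top step_face 0.66 [316. 197.] 1190 [ 603. -220.   43.] [[567.0, -261.0, 40.0], [639.0, -178.0, 56.0]]
top quench_pot 0.65 [357. 169.] 352 [ 666. -321.   28.] [[646.0, -343.0, 1.0], [689.0, -300.0, 32.0]]
top small_white_box 0.58 [263. 166.] 284 [672. -92.  24.] [[652.0, -111.0, 3.0], [693.0, -72.0, 29.0]]
top small_white_box 0.27 [281. 205.] 3347 [ 584. -141.   42.] [[529.0, -273.0, 4.0], [657.0, -66.0, 50.0]]
top wood_block 0.97 [320. 155.] 430 [ 705. -227.   22.] [[685.0, -256.0, 9.0], [725.0, -197.0, 25.0]]
top wood_block 0.25 [288. 199.] 164 [ 590. -156.   46.] [[577.0, -170.0, 42.0], [605.0, -141.0, 48.0]]
top loupe 0.17 [285. 197.] 
[... 277 characters left out ...]
de snap_tab 0.18 [326. 204.] 935 [ 604. -221.   42.] [[571.0, -262.0, 40.0], [641.0, -175.0, 55.0]]
side cover 0.88 [322. 204.] 991 [ 604. -222.   42.] [[569.0, -264.0, 40.0], [643.0, -175.0, 55.0]]
side step_face 0.72 [323. 204.] 995 [ 604. -221.   42.] [[569.0, -263.0, 40.0], [643.0, -174.0, 55.0]]
side quench_pot 0.85 [374. 232.] 478 [ 661. -328.   27.] [[644.0, -343.0, 4.0], [685.0, -301.0, 30.0]]
side wood_block 0.83 [363. 200.] 378 [ 701. -233.   21.] [[683.0, -257.0, 7.0], [722.0, -197.0, 23.0]]
side loupe 0.74 [342. 251.] 385 [ 577. -332.   19.] [[568.0, -357.0, -0.0], [596.0, -307.0, 27.0]]
side loupe 0.58 [320. 171.] 171 [674. -95.  23.] [[659.0, -111.0, 9.0], [690.0, -70.0, 27.0]]
```

```bash
python3 - <<'E'
from h import *
from scipy.spatial.transform import Rotation as Rn
res=[]
for c in ["top","side"]:
    p=optics.capture(c)
    cv2.imwrite(f"pics/{c}2.png",cv2.resize(p["color"][110:290,200:440,::-1],None,fx=3,fy=3,interpolation=cv2.INTER_CUBIC))
    for n,lo,hi in [("cover",38,47),("filter_box",46,52),("snap_tab",42,50)]:
        q=models.regions_of(p,n)[0]; ys,xs=np.nonzero(q["mask"]); ok=p["depth"][ys,xs]>0
        w=px2w(p,np.c_[xs,ys][ok]); w=w[(w[:,2]>lo)&(w[:,2]<hi)]
        r=cv2.minAreaRect(w[:,:2].astype(np.float32)); print(c,n,len(w),np.round(r[0],1),np.round(r[1],1),round(r[2],1),"zmed",np.median(w[:,2]).round(1))
print(Rn.from_quat(ctrl.observe()["tcp_rot"]).as_matrix().round(3))
E
```

```text
top cover 1032 [ 604.1 -219.2] [76.3 91.8] 10.4 zmed 42.4
top filter_box 1376 [ 594.7 -167.9] [108.1 215.7] 10.0 zmed 48.2
top snap_tab 160 [ 591.5 -154.5] [28.2 32.3] 12.1 zmed 45.7
side cover 772 [ 606.  -218.5] [76.  92.4] 9.9 zmed 41.9
side filter_box 933 [ 593.  -166.9] [109.8 217.3] 10.0 zmed 47.6
side snap_tab 134 [ 590.8 -153.9] [29.9 33.4] 7.6 zmed 44.8
[[-0.952  0.305 -0.   ]
 [ 0.305  0.952 -0.   ]
 [ 0.    -0.    -1.   ]]
```

View pics/top2.png

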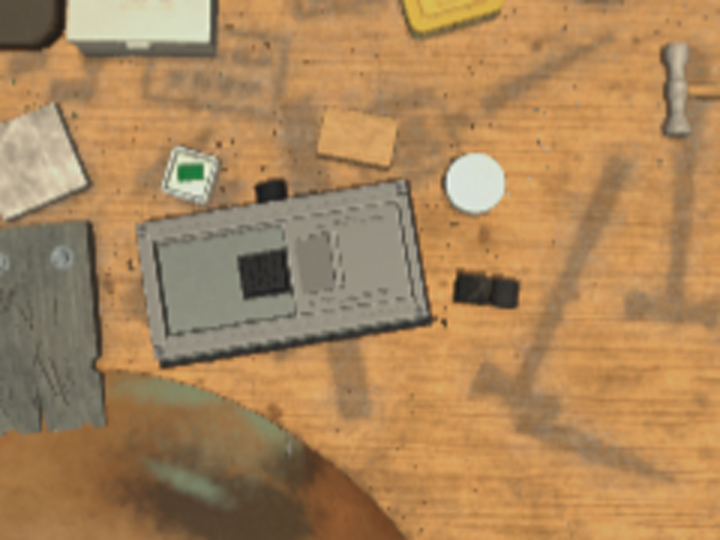

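View pics/side1.png

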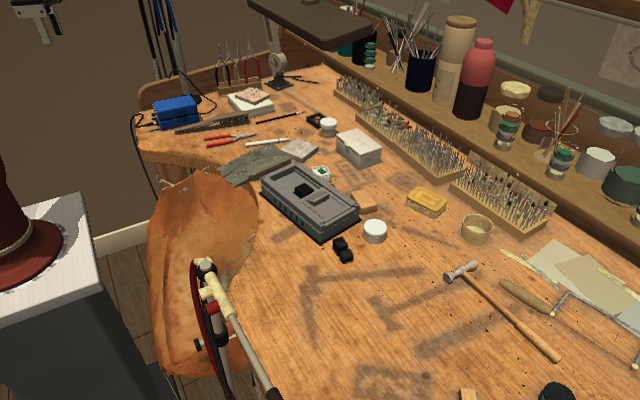

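```bash
cat >> h.py <<'E'
Y=np.deg2rad(10.); C=np.array([594,-167.5,0]); BR=Rn.from_euler('z',10,degrees=True).as_matrix()
def plan(target,n,wz):
    s=ctrl.observe(); p=np.array(s["tool_pos"]); R=Rn.from_quat(s["tcp_rot"]); d=(np.array(target)-p)/n
    print("pos",p.round(1),"F",np.round(s["ft_force"],1),"t",s["t"],"box",(BR.T@(p-C)).round(1),"tooly",np.degrees(np.arctan2(*R.as_matrix()[[1,0],1])).round(2))
    for i in range(n):
        print((R.inv().apply(d)/10).round(2).tolist(),round(wz,2)); R=R*Rn.from_rotvec([0,0,np.deg2rad(wz)])
E
python3 - <<'E'
from h import *
a=np.array([198,619.]);b=np.array([591,-152.]);u=(b-a)/np.linalg.norm(b-a)
for c in ["top","side"]:
    p=optics.capture(c); v,x=np.mgrid[0:400,0:640]; uv=np.c_[x.ravel(),v.ravel()]
    w=px2w(p,uv); ok=p["depth"].ravel()>0; w=w[ok]; uv=uv[ok]
    s=(w[:,:2]-a)@u; q=(w[:,:2]-a)@np.array([-u[1],u[0]])
    for k in range(-1,12):
        m=(s>k*80)&(s<k*80+80)&(abs(q)<170)
        if m.any(): print(c,k*80,"zmax",w[m,2].max().round(), "q of >90:",np.percentile(q[m&(w[:,2]>90)],[0,50,100]).round() if (m&(w[:,2]>90)).any() else None)
plan([591,-152,130],20,3.1)
E
```

```text
top -80 zmax -885.0 q of >90: None
top 0 zmax -885.0 q of >90: None
top 80 zmax -893.0 q of >90: None
top 160 zmax 70.0 q of >90: None
top 240 zmax 69.0 q of >90: None
top 320 zmax 69.0 q of >90: None
top 400 zmax 37.0 q of >90: None
top 480 zmax 15.0 q of >90: None
top 560 zmax 26.0 q of >90: None
top 640 zmax 37.0 q of >90: None
top 720 zmax 334.0 q of >90: [146. 162. 170.]
top 800 zmax 337.0 q of >90: [132. 153. 170.]
top 880 zmax 59.0 q of >90: None
side -80 zmax 315.0 q of >90: [25. 36. 80.]
side 0 zmax 346.0 q of >90: [-90. -51.  40.]
side 80 zmax 345.0 q of >90: [-55. -42. -32.]
side 160 zmax 81.0 q of >90: None
side 240 zmax 319.0 q of >90: [166. 168. 170.]
side 320 zmax 66.0 q of >90: None
side 400 zmax 36.0 q of >90: None
side 480 zmax 12.0 q of >90: None
side 560 zmax 24.0 q of >90: None
side 640 zmax 34.0 q of >90: None
side 720 zmax 332.0 q of >90: [145. 160. 170.]
side 800 zmax 336.0 q of >90: [129. 146. 170.]
side 880 zmax 58.0 q of >90: None
pos [198.1 619.  237.6] F [-0.5 -0.4  0.8] t 1.4 box [-253.3  843.3  237.6] tooly 72.25
[-3.05, -3.07, 0.54] 3.1
[-3.21, -2.9, 0.54] 3.1
[-3.36, -2.73, 0.54] 3.1
[-3.5, -2.54, 0.54] 3.1
[-3.63, -2.35, 0.54] 3.1
[-3.76, -2.15, 0.54] 3.1
[-3.87, -1.94, 0.54] 3.1
[-3.97, -1.73, 0.54] 3.1
[-4.05, -1.51, 0.54] 3.1
[-4.13, -1.29, 0.54] 3.1
[-4.19, -1.07, 0.54] 3.1
[-4.25, -0.84, 0.54] 3.1
[-4.28, -0.61, 0.54] 3.1
[-4.31, -0.37, 0.54] 3.1
[-4.32, -0.14, 0.54] 3.1
[-4.33, 0.09, 0.54] 3.1
[-4.31, 0.33, 0.54] 3.1
[-4.29, 0.56, 0.54] 3.1
[-4.25, 0.79, 0.54] 3.1
[-4.2, 1.02, 0.54] 3.1
```

```bash
python3 - <<'E'
from h import *
for c in ["top","side"]:
    p=optics.capture(c); v,x=np.mgrid[0:400,0:640]; uv=np.c_[x.ravel(),v.ravel()]
    w=px2w(p,uv); ok=p["depth"].ravel()>0; w=w[ok]; uv=uv[ok]
    m=(w[:,2]>90)&(abs(w[:,0]-600)<250)&(abs(w[:,1]+100)<300)
    print(c,m.sum(),np.percentile(w[m],[0,10,50,90,100],axis=0).round().tolist(),np.percentile(uv[m],[0,50,100],axis=0).tolist())
    save(p,c+"3.png")
    h=np.histogram2d(w[m,0],w[m,1],bins=[np.arange(350,851,50),np.arange(-400,201,50)])[0].astype(int);print(h)
E
```

```text
top 14078 [[688.0, -70.0, 305.0], [700.0, -46.0, 329.0], [753.0, 65.0, 338.0], [801.0, 175.0, 347.0], [816.0, 200.0, 384.0]] [[33.0, 39.0], [135.0, 84.0], [221.0, 126.0]]
[[   0    0    0    0    0    0    0    0    0    0    0    0]
 [   0    0    0    0    0    0    0    0    0    0    0    0]
 [   0    0    0    0    0    0    0    0    0    0    0    0]
 [   0    0    0    0    0    0    0    0    0    0    0    0]
 [   0    0    0    0    0    0    0    0    0    0    0    0]
 [   0    0    0    0    0    0    0    0    0    0    0    0]
 [   0    0    0    0    0    0   94  255  268  270  265  268]
 [   0    0    0    0    0    0  500  978  969  973  955  954]
 [   0    0    0    0    0    0  512  994  995  977 1091 1228]
 [   0    0    0    0    0    0  113  311  306  305  268  229]]
side 3266 [[688.0, -72.0, 303.0], [693.0, -68.0, 316.0], [739.0, 18.0, 333.0], [796.0, 149.0, 344.0], [818.0, 200.0, 352.0]] [[269.0, 0.0], [322.0, 23.0], [371.0, 50.0]]
[[  0   0   0   0   0   0   0   0   0   0   0   0]
 [  0   0   0   0   0   0   0   0   0   0   0   0]
 [  0   0   0   0   0   0   0   0   0   0   0   0]
 [  0   0   0   0   0   0   0   0   0   0   0   0]
 [  0   0   0   0   0   0   0   0   0   0   0   0]
 [  0   0   0   0   0   0   0   0   0   0   0   0]
 [  0   0   0   0   0   0  98 152 139 122 104  94]
 [  0   0   0   0   0   0 328 213 197 176 133 138]
 [  0   0   0   0   0   0 307 203 178 142 207  85]
 [  0   0   0   0   0   0  57  61  47  47  36   2]]
```

View pics/top1.png

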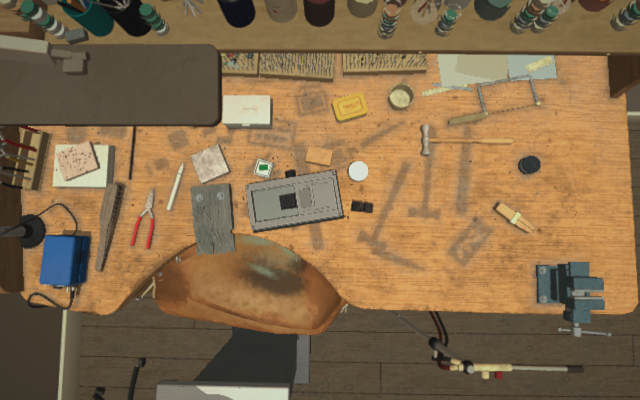

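>>> apply_moves --moves '[[[0,-3.05,-3.07,0.4,0,0,3.1],[0,-3.21,-2.9,0.4,0,0,3.1],[0,-3.36,-2.73,0.4,0,0,3.1],[0,-3.5,-2.54,0.4,0,0,3.1],[0,-3.63,-2.35,0.4,0,0,3.1]]]'

```text
t: 2.0
tool_pos: [297.0, 424.8, 217.8]
tcp_rot: [0.287, 0.958, 0.0, 0.0]
ft_force: [0.7, -0.4, -0.2]
grip_width: 57.1
grasp_force: 0.0
```

>>> apply_moves --moves '[[[0,-3.76,-2.15,0.4,0,0,3.1],[0,-3.87,-1.94,0.4,0,0,3.1],[0,-3.97,-1.73,0.4,0,0,3.1],[0,-4.05,-1.51,0.4,0,0,3.1],[0,-4.13,-1.29,0.4,0,0,3.1]]]'

```text
t: 2.5
tool_pos: [395.4, 232.1, 197.9]
tcp_rot: [0.414, 0.91, 0.001, 0.0]
ft_force: [1.2, 1.1, -0.7]
grip_width: 17.5
grasp_force: 0.0
```

>>> apply_moves --moves '[[[0,-4.19,-1.07,0.4,0,0,3.1],[0,-4.25,-0.84,0.4,0,0,3.1],[0,-4.28,-0.61,0.4,0,0,3.1],[0,-4.31,-0.37,0.4,0,0,3.1],[0,-4.32,-0.14,0.4,0,0,3.1]]]'

```text
t: 3.0
tool_pos: [493.6, 39.3, 177.8]
tcp_rot: [0.533, 0.846, 0.0, 0.0]
ft_force: [0.4, 0.1, -0.1]
grip_width: 0.3
grasp_force: 0.0
```

```bash
python3 -c "
from h import *
plan([591,-152,130],5,3.1)"
```

```text
pos [493.6  39.3 177.8] F [ 0.4  0.1 -0.1] t 3.0 box [-63.  221.  177.8] tooly 25.64
[-4.29, 0.1, 0.96] 3.1
[-4.28, 0.33, 0.96] 3.1
[-4.26, 0.56, 0.96] 3.1
[-4.22, 0.79, 0.96] 3.1
[-4.17, 1.02, 0.96] 3.1
```

>>> apply_moves --moves '[[[0,-4.29,0.1,0.96,0,0,3.1],[0,-4.28,0.33,0.96,0,0,3.1],[0,-4.26,0.56,0.96,0,0,3.1],[0,-4.22,0.79,0.96,0,0,3.1],[0,-4.17,1.02,0.96,0,0,3.1]]]'

```text
t: 3.5
tool_pos: [591.3, -151.9, 129.4]
tcp_rot: [0.642, 0.767, 0.0, 0.0]
ft_force: [0.9, 0.5, 0.0]
grip_width: 0.3
grasp_force: 0.0
```

```bash
python3 - <<'E'
from h import *
p=optics.capture("wrist"); save(p,"w1.png")
for n in ["snap_tab","cover","filter_box"]:
    for q in models.regions_of(p,n)[:1]:
        ys,xs=np.nonzero(q["mask"]); ok=p["depth"][ys,xs]>0; w=px2w(p,np.c_[xs,ys][ok])
        lo,hi={"snap_tab":(40,52),"cover":(38,46),"filter_box":(46,52)}[n]
        w=w[(w[:,2]>lo)&(w[:,2]<hi)]
        if len(w)>9:
            r=cv2.minAreaRect(w[:,:2].astype(np.float32)); print(n,round(q["p"],2),len(w),np.round(r[0],1),np.round(r[1],1),round(r[2],1),"z",np.median(w[:,2]).round(1))
            b=w@BR-C@BR; print(np.percentile(b,[2,50,98],axis=0).round(1).tolist())
plan([591.2,-151.7,75],5,0)
E
```

```text
snap_tab 0.91 1445 [ 591.7 -152.8] [29.9 34.1] 10.8 z 44.8
[[-14.1, -0.5, 41.9], [0.5, 16.5, 44.8], [14.4, 31.4, 46.6]]
cover 0.8 842 [ 602.9 -218. ] [77.3 92. ] 9.7 z 41.5
[[-37.6, -94.4, 39.2], [20.9, -14.3, 41.5], [38.0, -5.7, 43.0]]
filter_box 0.72 8520 [ 587.  -126.6] [108.1 132.4] 10.0 z 47.5
[[-52.7, -20.3, 46.2], [0.2, 63.8, 47.5], [53.0, 106.8, 48.9]]
pos [ 590.2 -151.4  129.1] F [-0.2  1.4  1. ] t 3.7 box [ -0.9  16.5 129.1] tooly 10.15
[-0.01, 0.02, 1.08] 0
[-0.01, 0.02, 1.08] 0
[-0.01, 0.02, 1.08] 0
[-0.01, 0.02, 1.08] 0
[-0.01, 0.02, 1.08] 0
```

View pics/w1.png

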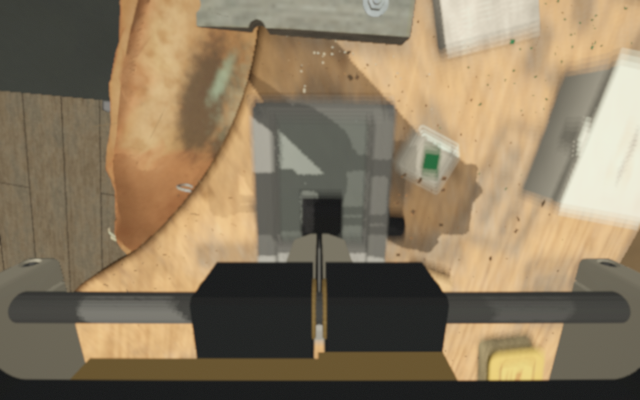

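>>> apply_moves --moves '[[[0,0,0,1.2,0,0,0],[0,0,0,1.2,0,0,0],[0,0,0,1.2,0,0,0],[0,0,0,1.2,0,0,0],[0,0,0,1.1,0,0,0]]]'

```text
t: 4.2
tool_pos: [590.0, -149.8, 69.3]
tcp_rot: [0.641, 0.768, -0.0, -0.0]
ft_force: [-0.8, -0.2, -0.3]
grip_width: 0.4
grasp_force: 0.0
```

>>> apply_moves --moves '[[[0,0,0,0.3,0,0,0],[0,0,0,0.3,0,0,0],[0,0,0,0.3,0,0,0],[0,0,0,0.3,0,0,0],[0,0,0,0.2,0,0,0]]]'

```text
t: 4.7
tool_pos: [590.2, -150.4, 57.5]
tcp_rot: [0.641, 0.767, 0.0, -0.0]
ft_force: [-1.6, 0.6, 5.2]
grip_width: 0.7
grasp_force: 2.6
```

Contact made, about 5 N as expected. Pressing on to the stop.

>>> apply_moves --moves '[[[0,0,0,0.2,0,0,0],[0,0,0,0.2,0,0,0],[0,0,0,0.15,0,0,0],[0,0,0,0.1,0,0,0],[0,0,0,0,0,0,0]]]'

```text
t: 5.2
tool_pos: [590.3, -150.4, 52.3]
tcp_rot: [0.641, 0.767, 0.0, -0.0]
ft_force: [-4.1, 1.0, 10.8]
grip_width: 0.6
grasp_force: 5.4
```

>>> apply_moves --moves '[[[0,0,0,0.1,0,0,0],[0,0,0,0.1,0,0,0],[0,0,0,0.05,0,0,0],[0,0,0,0,0,0,0],[0,0,0,0,0,0,0]]]'

```text
t: 5.7
tool_pos: [590.4, -150.4, 52.2]
tcp_rot: [0.641, 0.767, 0.001, 0.0]
ft_force: [-7.4, 2.6, 22.1]
grip_width: 0.6
grasp_force: 11.7
```

>>> apply_moves --moves '[[[0,0,0,-1.5,0,0,0],[0,0,0,-2,0,0,0],[0,0,0,-2.2,0,0,0],[0,-2.2,0.1,0,0,0,0],[0,-2.2,0,0,0,0,0]]]'

```text
t: 6.2
tool_pos: [600.8, -193.4, 106.3]
tcp_rot: [0.64, 0.768, 0.001, 0.002]
ft_force: [0.2, -0.8, -0.4]
grip_width: 0.7
grasp_force: 0.0
```

>>> apply_moves --moves '[[[0,-2.2,0,0,0,0,0],[0,-2.2,0,0,0,0,0],[0,0,0,1.5,0,0,0],[0,0,0,0.5,0,0,0],[0,0,0,0,0,0,0]]]'

```text
t: 6.7
tool_pos: [606.1, -234.0, 82.6]
tcp_rot: [0.64, 0.768, 0.0, -0.002]
ft_force: [0.4, 0.3, 0.5]
grip_width: 0.3
grasp_force: 0.0
```

```bash
python3 - <<'E'
from h import *
for c in ("side","top"):
  p=optics.capture(c); save(p,c+"4.png")
  cv2.imwrite(f"pics/{c}4c.png",cv2.resize(p["color"][110:290,200:440,::-1],None,fx=3,fy=3,interpolation=cv2.INTER_CUBIC))
  for n in ["snap_tab","cover"]:
    for q in models.regions_of(p,n)[:1]:
        ys,xs=np.nonzero(q["mask"]); ok=p["depth"][ys,xs]>0; w=px2w(p,np.c_[xs,ys][ok]); b=(w-C)@BR
        print(c,n,round(q["p"],2),len(w),np.percentile(b,[3,50,97],axis=0).round(1).tolist())
plan([0,0,0],1,0)
E
```

```text
side snap_tab 0.38 94 [[-85.1, -98.6, 30.1], [-5.3, 13.9, 32.9], [12.3, 30.8, 149.2]]
side cover 0.75 453 [[72.5, -109.7, 0.7], [94.4, -86.3, 20.9], [120.9, -44.6, 23.4]]
top cover 0.7 156 [[-50.3, -179.5, 2.3], [-40.8, -155.1, 24.7], [-28.6, -136.0, 28.2]]
pos [ 607.4 -236.2   85.1] F [ 0.2  0.6 -0.1] t 7.0 box [  1.3 -70.   85.1] tooly 10.31
[34.11, -55.54, 8.46] 0
```

View pics/side4c.png

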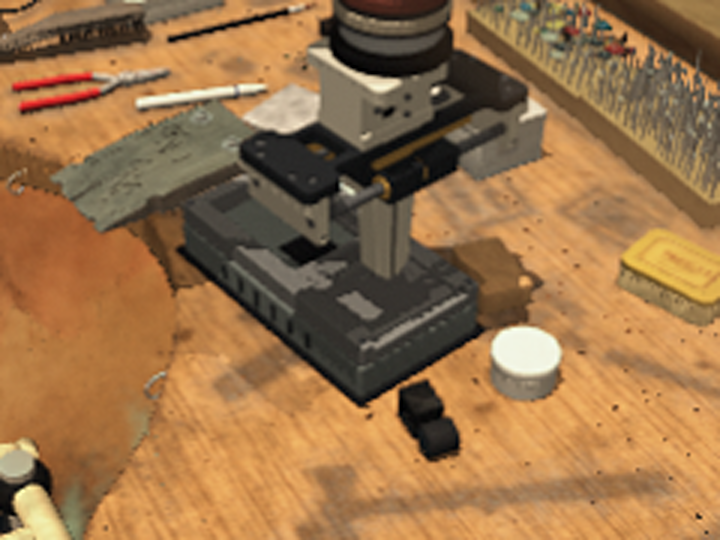

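The picture shows the tab flush in the deck (295,250), z≈33 mm, and the fingers standing just behind the thumb step. Lowering, then approaching the step.

>>> apply_moves --moves '[[[0,0,0,1.0,0,0,0],[0,0,0,0.6,0,0,0],[0,0,0,0.3,0,0,0],[0,0,0,0,0,0,0],[0,0,0,0,0,0,0]]]'

```text
t: 7.5
tool_pos: [607.0, -236.9, 65.5]
tcp_rot: [0.641, 0.767, -0.0, -0.0]
ft_force: [0.5, 0.4, 0.0]
grip_width: 0.8
grasp_force: 0.0
```

>>> apply_moves --moves '[[[0,0.6,0,0.1,0,0,0],[0,0.6,0,0,0,0,0],[0,0.6,0,0,0,0,0],[0,0.6,0,0,0,0,0],[0,0.6,0,0,0,0,0]]]'

```text
t: 8.0
tool_pos: [601.7, -206.8, 64.8]
tcp_rot: [0.641, 0.768, -0.0, 0.0]
ft_force: [-0.9, 0.1, 0.1]
grip_width: 0.5
grasp_force: 0.4
```

>>> apply_moves --moves '[[[0,0.8,0,0,0,0,0],[0,0.8,0,0,0,0,0],[0,0.8,0,0,0,0,0],[0,0.8,0,0,0,0,0],[0,0.8,0,0,0,0,0]]]'

```text
t: 8.5
tool_pos: [594.6, -167.4, 64.8]
tcp_rot: [0.641, 0.767, -0.0, 0.0]
ft_force: [0.7, -1.2, -0.6]
grip_width: 0.4
grasp_force: 0.6
```

>>> apply_moves --moves '[[[0,0.8,0,0,0,0,0],[0,0.8,0,0,0,0,0],[0,0.8,0,0,0,0,0],[0,0.8,0,0,0,0,0],[0,0.6,0,0,0,0,0]]]'

```text
t: 9.0
tool_pos: [587.8, -129.8, 64.8]
tcp_rot: [0.641, 0.768, 0.0, 0.0]
ft_force: [0.4, -1.7, 1.3]
grip_width: 0.5
grasp_force: 0.7
```

>>> apply_moves --moves '[[[0,0.3,0,0,0,0,0],[0,0.3,0,0,0,0,0],[0,0.3,0,0,0,0,0],[0,0.1,0,0,0,0,0],[0,0,0,0,0,0,0]]]'

```text
t: 9.5
tool_pos: [586.1, -122.1, 64.8]
tcp_rot: [0.642, 0.767, -0.001, 0.001]
ft_force: [-0.5, -4.6, -0.4]
grip_width: 0.8
grasp_force: 2.0
```

>>> apply_moves --moves '[[[0,0.15,0,0,0,0,0],[0,0.15,0,0,0,0,0],[0,0,0,0,0,0,0],[0,0,0,0,0,0,0],[0,0,0,0,0,0,0]]]'

```text
t: 10.0
tool_pos: [586.1, -121.9, 65.2]
tcp_rot: [0.642, 0.767, -0.001, 0.003]
ft_force: [1.0, -8.2, 0.6]
grip_width: 0.3
grasp_force: 3.8
```

The cover is against the stop (force climbing, no travel). Back off, lift, and check.

>>> apply_moves --moves '[[[0,-0.7,0,0,0,0,0],[0,-1.0,0,0,0,0,0],[0,0,0,-2,0,0,0],[0,0,0,-3,0,0,0],[0,0,0,-4,0,0,0]]]'

```text
t: 10.5
tool_pos: [587.0, -132.9, 153.5]
tcp_rot: [0.641, 0.768, -0.001, -0.003]
ft_force: [0.8, 0.1, -0.5]
grip_width: 0.9
grasp_force: 0.0
```

>>> apply_moves --moves '[[[0,-1,-3,-1,0,0,0],[0,-1,-4,0,0,0,0],[0,-1,-4,0,0,0,0],[0,-1,-4,0,0,0,0],[0,0,0,0,0,0,0]]]'

```text
t: 11.0
tool_pos: [441.9, -202.5, 164.6]
tcp_rot: [0.644, 0.765, -0.001, -0.003]
ft_force: [0.6, -0.5, -0.3]
grip_width: 0.7
grasp_force: 0.0
```

```bash
python3 - <<'E'
from h import *
for c in ("side","top"):
  p=optics.capture(c)
  cv2.imwrite(f"pics/{c}5c.png",cv2.resize(p["color"][110:290,200:440,::-1],None,fx=3,fy=3,interpolation=cv2.INTER_CUBIC))
  for n in ["cover","filter_centre"]:
    for q in models.regions_of(p,n)[:1]:
        ys,xs=np.nonzero(q["mask"]); ok=p["depth"][ys,xs]>0; w=px2w(p,np.c_[xs,ys][ok]); b=(w-C)@BR
        print(c,n,round(q["p"],2),len(w),np.percentile(b,[1,50,99],axis=0).round(1).tolist())
plan([0,0,0],1,0)
E
```

```text
side cover 0.62 750 [[-32.4, 4.6, 39.0], [-0.6, 44.8, 41.9], [38.5, 93.8, 56.1]]
top cover 0.87 1230 [[-36.4, 4.4, 39.0], [0.7, 48.4, 42.8], [38.5, 93.0, 57.0]]
top filter_centre 0.82 3288 [[-60.0, -112.2, -0.5], [2.1, -33.7, 35.7], [69.9, 107.0, 51.8]]
pos [ 449.4 -199.5  164.5] F [-0.4 -0.3 -0.2] t 11.3 box [-147.9   -6.4  164.5] tooly 10.4
[27.73, -40.61, 16.44] 0
```

View pics/side5c.png

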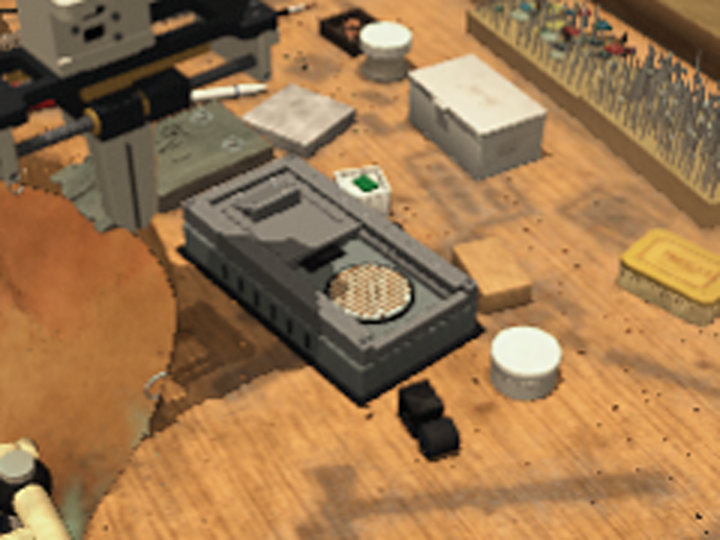

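View pics/top5c.png

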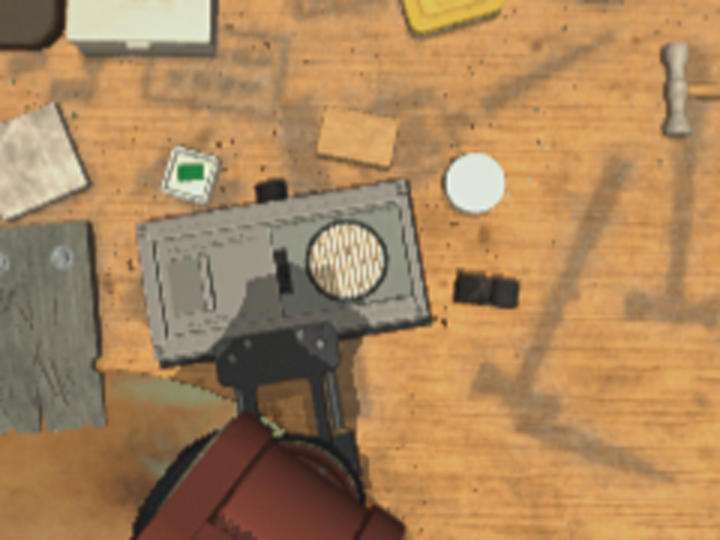

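The filter (347,260 in the top view) lies fully open, the cover is at y≈50 mm against the end wall, and the things round the box haven't moved.

```bash
python3 -c "
from plant import finish_job
print(finish_job())"
```

```text
the job is handed in; nothing more can be done
None
```

The job is handed in: the tab was pressed to its stop, the cover was slid over it to the end wall (y ≈ 50 mm), the filter lies fully open, nothing round the box moved, and the arm is drawn back.

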